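Index the board stand to the green station

TASK

Turn the circuit-board stand on to its next index notch on the green side: pull the yellow spring ring up until its pin is out of the notch, turn the head so that the white pointer passes the green marker, and let the ring go fully home so that the pin locks the head in the next notch. That notch is hidden, somewhere a little past the green marker, so feel for it gently: do not wrench or ram the pin, and leave the loose spool, tape and tweezers where they are.

Things in the scene. Friction and masses are not known exactly. Their poses are not given: they have to be found in the camera images.
- stand: fixed grey round base on the worktop, flange 180 mm across, 12 mm thick; origin at the centre of its underside, z up on the turning axis; at the start the pointer stands towards its -x (roughly at the robot). The aluminium head on it (110 mm across, 33 to 75 mm high) turns and carries on the far side an arm with a circuit board, reaching 136 mm from the axis, under 90 mm high
- ring_grip (a point): centre of the yellow ribbed pull ring on the turning axis: an upright cylinder 38 mm across, 22 mm high, its middle 118 mm above the worktop when home. Under it is a collar 31 mm across up to 92 mm high; a steel guide post 13 mm across rises through it to 146 mm. The ring turns with the head and slides straight up
- pull_ring (a joint): lift of the ring in m: 0 home (pin in a notch), 0.014 fully pulled. A spring pulls it down, about 7 N at home, 11 N at full lift. Its flat-nosed 8 mm pin, hidden in the head 42 mm from the axis, sits in a notch 10 mm wide, is clear of it when the ring is 0.008 up, and between notches rides on the flat index plate at 0.008
- head (a joint): turn of the head in rad: 0 in the starting notch, positive anticlockwise from above, stops at about +-1.25. It turns with about 0.12 N m friction and stays where left. The next notch either way is 0.73 to 1.09 rad from the start; exactly where is not known and cannot be seen; the pin has 1 mm play each side in it
- pointer_tip (a point): tip of the white pointer on the head's rim, 73 mm from the axis and 45 mm above the worktop; turns with the head
- green_marker: green peg 34 mm high and 18 mm across, fixed on the flange 79 mm from the axis, 0.70 rad to one side of the pointer's starting direction: the notch wanted lies 2 to 23 degrees past this one; origin at the centre of its foot
- red_marker: the same peg in red on the other side, marking the station not wanted; origin at the centre of its foot
- index_plate: the fixed index plate with the notches, hidden in the head; same origin and axes as the stand. The pin's force on it may not pass 30 N
- solder_spool: loose blue and white spool, 58 mm across, 36 mm high, beside the stand; origin under its centre
- tape: loose black tape roll, 62 mm across, 19 mm high, beside the stand; origin under its centre
- loose_tweezers: loose steel tweezers, 124 mm long, 10 mm high, beside the stand; origin under the centre

How it is judged:
By the outcome, as a careful person would: the job done as asked, in the order asked, and still so for the second after the job is handed in, with the robot touching nothing.
It also fails if it takes over 51 s, if anything falls off the work surface, if the arm or the gripper's body presses on something with over 40 N, if the wrist force passes 120 N, or if a joint passes its speed limit or range.

ROBOT

A 6-joint arm with a two-finger parallel gripper is mounted at the origin on a cart in front of the work surface, level with it; the furniture and walls round the work are solid. World frame = base frame: x ahead of the robot, y to its left, z up, the work surface at z = 0. Lengths are in m, angles in degrees, forces in N, time in s.
With the tool pointing down it reaches from about 0.325 to 0.85 m from the base axis. Payload 4.4 kg.
Tool frame: the origin (TCP) lies at the very end of the fingers, on their centre line; the grasp point (between the pads) lies manip.grip_depth behind it (manip.grip_depth is the distance from the TCP to the grasp point, in m); z points along the fingers, y is the direction in which the jaws open and shut (so a half turn about z gives the same grasp; the last joint's range is limited). The gripper opens to 94 mm and grips with 3 to 60 N. Pads are 16 mm wide; open, the fingers measure 119 mm over their backs; the gripper's body (75 mm by 177 mm) begins 78 mm behind the grasp point.
Start: joints at [63.856, 11.837, 88.321, -0, 79.842, -8.623], TCP at [0.173, 0.548, 0.205] pointing down, gripper open.
Joint ranges: [-156.59, 156.59], [-49.26, 127.26], [12.9, 141.05], [-63.56, 243.56], [4.71, 150.69], [-161.64, 161.64]. Speed limits (degrees/s): [159.86, 159.86, 180, 180, 180, 180].

INTERFACE

Orientations are given as [roll, pitch, yaw] about the fixed x, y, z axes, in that order (R = Rz(yaw) Ry(pitch) Rx(roll)).
In Python, from station import manip, viewer, hand_in gives the robot as it stands. The module is installed in compiled form; this text tells all that it offers.
- The arm moves only by the tool step_arm, never from a script. Its arguments are lists of equal length, an entry for each row: "slide": the shift along the world's x, y, z in m, a list of three; "turn": the turn, a rotation vector about the world's x, y, z in units of 6 degrees (1.0 is 6 degrees), a list of three; "jaw": the finger opening in m, from 0 to 0.094. A call has 1 to 10 rows; each row shifts and turns the pose as measured when the row begins; what a row does not reach is not made up. A row lasts 1/12 s, in which the tool goes at most 41.7 mm and 7.16 degrees, less where a joint would pass 70% of its speed; a pose out of reach is approached as far as the arm can. A call with a gripper value outside its range is refused whole. The fingers move at their own pace and stop on an object; "force" is the grip in N (left out, the last holds). Time passes only in rows, so rows that do not move let the fingers close. It gives the time, the measured TCP pose, the force and the opening at its end, in the units of the state.
- manip.get_state(): the state, without advancing time (a new reading comes with each control period).
- viewer.camera(name): name is "scene" or "top" or "wrist"; returns a dict with "img" (420x560x3 uint8, red, green, blue), "fx", "fy", "cx", "cy" (pixels), "xyz" and "rotation" of the camera in the world. Camera axes: x right, y down, z forward; pixel columns grow to the right and rows downward; lengths in m; the calibration is good to about 2 mm. A picture is of the moment at which its call begins. There is no depth.
- hand_in(): hands the job in, once; it reports no verdict.
The state is a dict: "clock": time; "qpos": joint angles; "joint_vel": joint speeds; "effort": joint torques, N m; "ee_pos": TCP position; "tcp_rot": TCP orientation; "force": force on the tool from outside, world axes, zero at the start; "wrist_torque": the same for the moment, N m; "width": opening from 0.0 (shut) to 1.0 (fully open).
Only numpy, scipy, OpenCV 4.12 (cv2) and the standard library are available. Lean on these libraries where they do the work, as an engineer would, in place of code of your own. Each camera call takes 0.05 s, during which the arm holds its last target.

## Working session

There is one attempt and no reset: what is moved stays moved. The work goes in short steps, Python scripts to look and compute and a tool call to move; the robot and the scene stay as the last step left them, time stands still between calls to the robot, and variables do not carry over. Pictures are saved under pics/ and viewed, and the job is handed in when it is done.

Besides the shell and the picture viewer there is one more tool, called after "Request:" as name(argument=value, ...), one argument or row to a line, values as JSON. step_arm: Moves the arm, as the interface text tells. Its arguments: {"type":"object","properties":{"slide":{"type":"array"},"turn":{"type":"array"},"jaw":{"type":"array"},"force":{"type":"number"}},"required":["slide","turn","jaw"]}

```bash
mkdir -p pics
cat > h.py <<'E'
from station import manip, viewer
import numpy as np, cv2
def shot(n,tag):
    c=viewer.camera(n); cv2.imwrite(f'pics/{tag}.png',c['img'][:,:,::-1]); np.savez(f'{tag}.npz',**{k:np.array(v) for k,v in c.items()}); return c
def ray(c,u,v):
    d=np.array([(u-c['cx'])/c['fx'],(v-c['cy'])/c['fy'],1.0]); return np.array(c['xyz']),np.array(c['rotation'])@d
def onz(c,u,v,z):
    o,d=ray(c,u,v); return o+d*(z-o[2])/d[2]
E
python3 - <<'E'
from h import *
for n in ('scene','top'):
    c=shot(n,n+'0'); print(n,c['fx'],c['xyz'],np.round(c['rotation'],3).tolist())
s=manip.get_state(); print(s, manip.grip_depth)
E
```

```text
scene 526.9572811187907 [-0.00558263  0.22401145  0.51188929] [-119.857, 1.12, -133.523]
top 404.5968746375393 [ 0.3900033  -0.27526927  0.92133815] [-169.038, 0.476, -89.036]
{'clock': 0.1, 'qpos': array([ 6.38566788e+01,  1.18797473e+01,  8.83936048e+01, -1.75001706e-03,
        7.98425713e+01, -8.62344279e+00]), 'joint_vel': array([ 0.09937867, -0.06268834, -0.12428819,  0.1235817 ,  0.04500737,
       -0.00891588]), 'effort': array([ 1.09647648e-03, -3.71864569e+01, -2.82294238e+01,  7.01913354e-02,
        3.11775191e-02, -5.87791055e-05]), 'ee_pos': array([0.172803  , 0.54767175, 0.20442807]), 'tcp_rot': array([-1.79885129e+02, -1.56790288e-02,  1.62480416e+02]), 'force': array([0.46746712, 0.53704304, 0.02208949]), 'wrist_torque': array([ 0.02168708,  0.0133027 , -0.02261377]), 'width': 1.00022370790671} 0.0188
```

Run:
```python
s=open('h.py').read()
s=s.replace("def ray","from scipy.spatial.transform import Rotation as Ro\ndef ray").replace("np.array(c['rotation'])@d","Ro.from_euler('xyz',np.array(c['rotation']),degrees=True).as_matrix()@d")
open('h.py','w').write(s)
```

```text
(no output)
```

View pics/scene0.png

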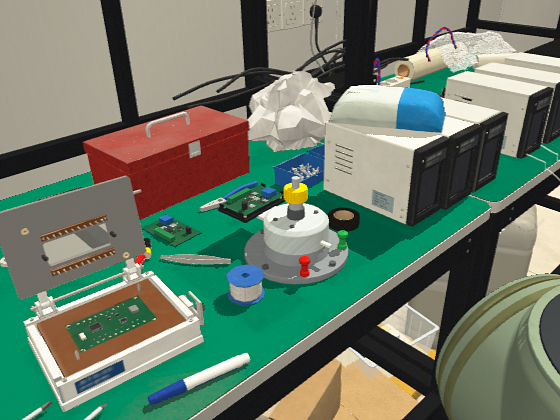

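View pics/top0.png

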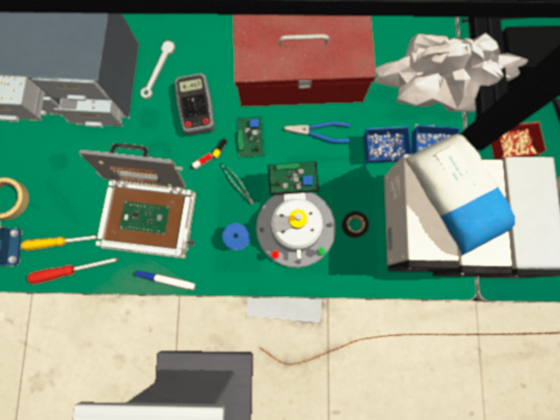

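The top view shows the stand at about (297,228), the ring at (297,218), the green peg at (322,250) and the red peg at (276,254). Green lies on the -y side, so the head has to turn anticlockwise (+). Next I'll measure.

```bash
cat > m.py <<'E'
from h import *
def load(t):
    d=np.load(t+'.npz'); return {k:d[k] for k in d}
def blobs(img,lo,hi,roi,amin=8):
    hsv=cv2.cvtColor(img,cv2.COLOR_RGB2HSV); m=cv2.inRange(hsv,lo,hi)
    k=np.zeros_like(m); x0,y0,x1,y1=roi; k[y0:y1,x0:x1]=m[y0:y1,x0:x1]
    n,l,s,c=cv2.connectedComponentsWithStats(k)
    return [(s[i].tolist(),np.round(c[i],1).tolist()) for i in range(1,n) if s[i][4]>=amin]
E
python3 - <<'E'
from m import *
R={'top0':(250,180,345,275),'scene0':(235,170,365,290)}
def mid(A,B):
    (o1,d1),(o2,d2)=A,B; M=np.stack([d1,-d2],1); t=np.linalg.lstsq(M,o2-o1,rcond=None)[0]; p,q=o1+t[0]*d1,o2+t[1]*d2
    return (p+q)/2,np.linalg.norm(p-q)
C={}
for t,r in R.items():
    c=load(t); C[t]=c
    for n,lo,hi in (('yel',(22,150,120),(32,255,255)),('grn',(55,120,60),(72,255,255)),('red',(0,170,90),(8,255,255)),('blue',(100,120,60),(125,255,255))):
        print(t,n,blobs(c['img'],lo,hi,r))
    x0,y0,x1,y1=r
    cv2.imwrite(f'pics/{t}_z.png',cv2.resize(c['img'][y0:y1,x0:x1,::-1],None,fx=5,fy=5,interpolation=cv2.INTER_CUBIC))
E
```

```text
top0 yel [([289, 210, 18, 18, 206], [297.5, 219.1])]
top0 grn [([271, 180, 46, 13, 240], [289.7, 186.4]), ([318, 248, 8, 7, 46], [321.3, 251.2])]
top0 red [([272, 251, 7, 7, 40], [274.6, 253.9])]
top0 blue [([302, 180, 11, 6, 58], [307.0, 182.2])]
scene0 yel [([284, 183, 24, 21, 409], [295.4, 193.7])]
scene0 grn [([255, 187, 10, 11, 32], [259.2, 190.6]), ([235, 188, 22, 27, 262], [242.7, 201.1]), ([268, 192, 13, 10, 27], [274.6, 196.3]), ([250, 201, 8, 3, 10], [253.1, 201.9]), ([337, 230, 11, 20, 157], [342.1, 239.1])]
scene0 red [([235, 170, 14, 8, 74], [240.2, 172.4]), ([299, 256, 11, 21, 170], [304.2, 265.5])]
scene0 blue [([275, 170, 24, 17, 258], [283.2, 176.8]), ([301, 170, 22, 18, 192], [312.8, 178.9]), ([235, 181, 22, 12, 94], [245.6, 186.1]), ([262, 187, 15, 11, 120], [268.5, 192.2]), ([235, 265, 29, 22, 546], [247.7, 275.4])]
```

View pics/top0_z.png

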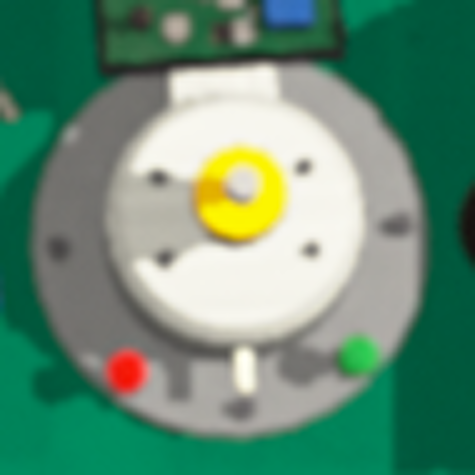

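View pics/scene0_z.png

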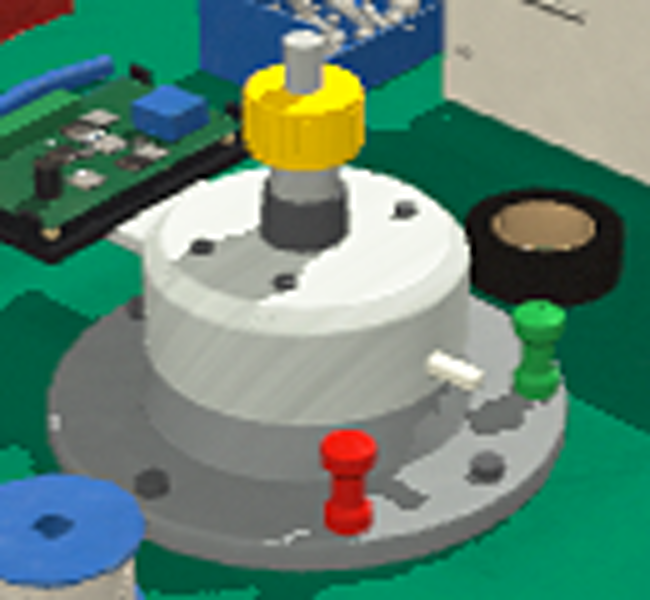

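Run:
```python
from m import *
c=load('top0')
off=(250,180)
P=lambda u,v:(u/5+off[0]-.4,v/5+off[1]-.4)
ring=onz(c,297.7,218.8,.129); print('ring',ring)
post=onz(c,*P(241,181),.146); print('post',post)
tip=onz(c,*P(245,394),.045); g=onz(c,*P(359,355),.045); r=onz(c,*P(127,372),.045); 
fl=[onz(c,*P(x,242),.012) for x in (33,427)]; print('flange lr',fl, fl[0][1]-fl[1][1]); fb=onz(c,*P(238,437),.006);print('front',fb)
for n,p in (('tip',tip),('g',g),('r',r)):
    d=p-ring; print(n,p,np.hypot(*d[:2]),np.degrees(np.arctan2(d[1],d[0])))
print('spool',onz(c,235,236,.036),'tape',onz(c,356,224,.019),'box edge',onz(c,388,215,.0), onz(c,388,165,.15),onz(c,388,270,.15))
s=load('scene0')
o,d=ray(s,295.4,193.7); 
t=(ring[:2]-o[:2])@d[:2]/(d[:2]@d[:2]); print('scene ray at ring',o+t*d)
u=Ro.from_euler('xyz',s['rotation'],degrees=True).as_matrix()
for p in ([ring[0],ring[1],.118],[ring[0],ring[1],.146]):
    q=u.T@(np.array(p)-s['xyz']); print(q[0]/q[2]*s['fx']+s['cx'],q[1]/q[2]*s['fy']+s['cy'])
print(c['cx'],c['cy'])
# box top near corner across two views: scene near-left top corner (327,122)?
def mid(A,B):
    (o1,d1),(o2,d2)=A,B; M=np.stack([d1,-d2],1); t=np.linalg.lstsq(M,o2-o1,rcond=None)[0]; p,q=o1+t[0]*d1,o2+t[1]*d2
    return (p+q)/2,np.linalg.norm(p-q)
print('box corner',mid(ray(c,388,270),ray(s,408,148)),mid(ray(c,385,163),ray(s,325,123)))
```

```text
ring [ 0.53607149 -0.3096553   0.129     ]
post [ 0.53888896 -0.3090733   0.146     ]
flange lr [array([ 0.53490653, -0.22046913,  0.012     ]), array([ 0.53768314, -0.39958372,  0.012     ])] 0.1791145872070002
front [ 0.44859617 -0.31459514  0.006     ]
tip [ 0.46461226 -0.31581646  0.045     ] 0.07172433679166214 -175.0721943944602
g [ 0.48227619 -0.36509629  0.045     ] 0.0772504841301665 -134.1368786737316
r [ 0.47329687 -0.26467434  0.045     ] 0.07722654708064954 144.37662370358046
spool [ 0.51247703 -0.17554638  0.036     ] tape [ 0.54642598 -0.44608456  0.019     ] box edge [ 0.57198968 -0.52403894  0.        ] [ 0.64350024 -0.48714941  0.15      ] [ 0.43654405 -0.47975869  0.15      ]
scene ray at ring [ 0.53629583 -0.30942741  0.11971024]
295.6046075600795 194.63562089817611
295.48289551894345 179.04940872055658
275.88139343441736 214.88629401713928
box corner (array([ 0.43616237, -0.47083284,  0.17974021]), np.float64(0.003490883221366594)) (array([ 0.63592905, -0.47920106,  0.17138863]), np.float64(0.011426459944633927))
```

Request:
step_arm(
  slide=[
    [0.012,-0.028,0.005],
    [0.012,-0.028,0.005],
    [0.012,-0.028,0.005],
    [0.012,-0.028,0.005],
    [0.012,-0.028,0.005],
    [0.012,-0.028,0.005],
    [0.012,-0.028,0.005],
    [0.012,-0.028,0.005],
    [0.012,-0.028,0.005],
    [0.012,-0.028,0.005],
  ],
  turn=[
    [0,0,-0.5],
    [0,0,-0.5],
    [0,0,-0.5],
    [0,0,-0.5],
    [0,0,-0.5],
    [0,0,-0.5],
    [0,0,-0.5],
    [0,0,-0.5],
    [0,0,-0.5],
    [0,0,-0.5],
  ],
  jaw=[0.094,0.094,0.094,0.094,0.094,0.094,0.094,0.094,0.094,0.094],
)

```text
clock: 0.93
ee_pos: [0.2894, 0.2562, 0.248]
tcp_rot: [-179.2, -0.2, 131.7]
force: [1.0, -0.3, -0.3]
width: 0.996
```

Request:
step_arm(
  slide=[
    [0.012,-0.028,0],
    [0.012,-0.028,0],
    [0.012,-0.028,0],
    [0.012,-0.028,0],
    [0.012,-0.028,0],
    [0.012,-0.028,0],
    [0.012,-0.028,0],
    [0.012,-0.028,0],
    [0.012,-0.028,0],
    [0.012,-0.028,0],
  ],
  turn=[
    [0,0,-0.53],
    [0,0,-0.53],
    [0,0,-0.53],
    [0,0,-0.53],
    [0,0,-0.53],
    [0,0,-0.53],
    [0,0,-0.53],
    [0,0,-0.53],
    [0,0,-0.53],
    [0,0,-0.53],
  ],
  jaw=[0.094,0.094,0.094,0.094,0.094,0.094,0.094,0.094,0.094,0.094],
)

```text
clock: 1.77
ee_pos: [0.4096, -0.0385, 0.2467]
tcp_rot: [-179.3, -0.2, 98.3]
force: [0.1, 0.2, 0.9]
width: 1.003
```

Request:
step_arm(
  slide=[
    [0.012,-0.028,0],
    [0.012,-0.028,0],
    [0.012,-0.028,0],
    [0.012,-0.028,0],
    [0.012,-0.028,0],
    [0.012,-0.028,0],
    [0.012,-0.028,0],
    [0.012,-0.028,0],
    [0.012,-0.026,0],
    [0.006,-0.012,0],
  ],
  turn=[
    [0,0,-0.53],
    [0,0,-0.53],
    [0,0,-0.53],
    [0,0,-0.53],
    [0,0,-0.53],
    [0,0,-0.53],
    [0,0,-0.53],
    [0,0,-0.53],
    [0,0,-0.53],
    [0,0,-0.53],
  ],
  jaw=[0.094,0.094,0.094,0.094,0.094,0.094,0.094,0.094,0.094,0.094],
)

```text
clock: 2.6
ee_pos: [0.5237, -0.3167, 0.2401]
tcp_rot: [-178.8, -0.4, 64.5]
force: [-1.4, 0.2, -0.4]
width: 1.001
```

Run:
```python
from m import *
c=shot('wrist','wr1');s=manip.get_state();print(s['clock'],s['ee_pos'],s['tcp_rot'],s['qpos'])
R=Ro.from_euler('xyz',c['rotation'],degrees=True)
b=blobs(c['img'],(22,150,120),(32,255,255),(0,0,560,420),30);print(b)
for p in ([.5365,-.3097,.129],[.5365,-.3097,.146]):
    q=R.inv().apply(np.array(p)-c['xyz']);print(q[:2]/q[2]*c['fx']+[c['cx'],c['cy']],q)
```

```text
2.65 [ 0.52398827 -0.31802836  0.2396218 ] [-178.80413283   -0.35690341   64.30144422] [-3.93755881e+01  1.59665574e+01  7.92075189e+01  6.41152100e-02
  8.60722684e+01 -1.36858446e+01]
[([273, 171, 41, 43, 1086], [293.0, 191.8])]
[289.62998091 193.64824285] [ 0.01036836 -0.01369401  0.29798312]
[289.87954112 198.19510019] [ 0.0100159  -0.00900776  0.28164559]
```

View pics/wr1.png

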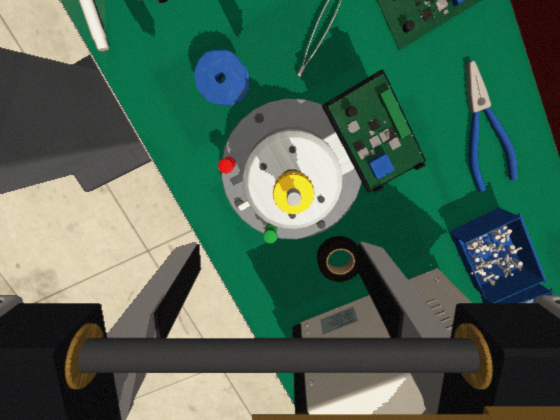

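```bash
cat >> m.py <<'E'
def need(pos,yaw):
    s=manip.get_state()
    a=Ro.from_euler('xyz',[180,0,yaw],degrees=True);b=Ro.from_euler('xyz',s['tcp_rot'],degrees=True)
    print('t',round(s['clock'],2),'slide',np.round(np.array(pos)-s['ee_pos'],4),'turn',np.round(np.degrees((a*b.inv()).as_rotvec())/6,3),'F',np.round(s['force'],1),'T',np.round(s['wrist_torque'],2),'w',round(s['width']*94,1))
E
python3 - <<'E'
from m import *
c=load('wr1'); print(onz(c,293,191.8,.129),onz(c,293,198.5,.146))
need([.5365,-.3097,.20],68)
E
```

```text
[ 0.54001744 -0.30944252  0.129     ] [ 0.53882654 -0.31109847  0.146     ]
t 2.65 slide [ 0.0125  0.0083 -0.0396] turn [-0.135 -0.158  0.616] F [ 0.2 -1.4 -0.2] T [-0.11  0.1   0.01] w 93.8
```

Request:
step_arm(
  slide=[
    [0.005,0.003,-0.012],
    [0.005,0.003,-0.012],
    [0.004,0.002,-0.012],
    [0,0,-0.012],
    [0,0,-0.012],
  ],
  turn=[
    [-0.07,-0.08,0.3],
    [-0.07,-0.08,0.3],
    [0,0,0],
    [0,0,0],
    [0,0,0],
  ],
  jaw=[0.094,0.094,0.094,0.094,0.094],
)

```text
clock: 3.07
ee_pos: [0.5388, -0.311, 0.1774]
tcp_rot: [179.9, 0.0, 68.0]
force: [-0.1, -0.5, -0.1]
width: 0.999
```

Run:
```python
from m import *
c=shot('wrist','wr2');x0=180;y0=60
cv2.imwrite('pics/wr2z.png',cv2.resize(c['img'][60:260,180:440,::-1],None,fx=3,fy=3))
print(blobs(c['img'],(22,150,120),(32,255,255),(0,0,560,420),30))
need([.5375,-.3098,.0995],68)
```

```text
[([253, 198, 51, 53, 1611], [278.4, 223.8])]
t 3.12 slide [ 0.0004 -0.0001 -0.0744] turn [-0.021 -0.024 -0.004] F [-0.6  0.4 -2.4] T [-0.03  0.13 -0.  ] w 94.1
```

View pics/wr2z.png

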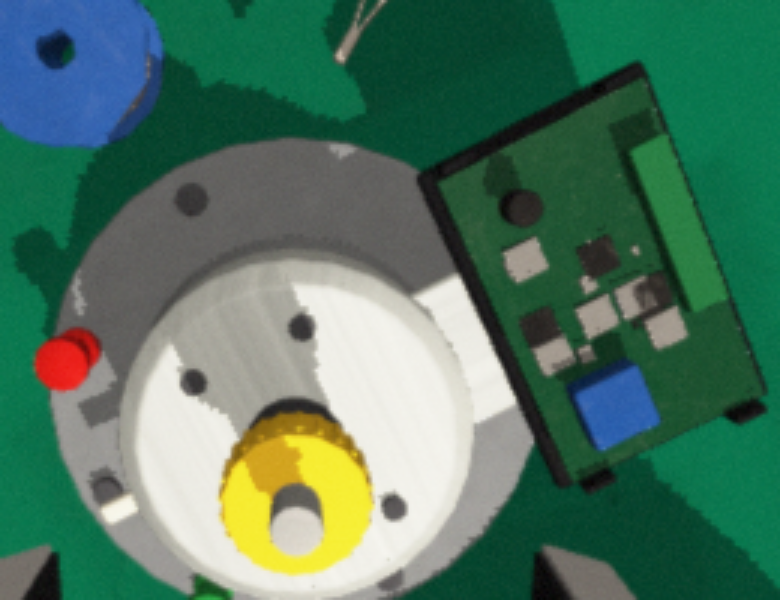

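Run:
```python
from m import *
c=load('wr2'); print(onz(c,278.4,227.3,.129),onz(c,278.7,237,.146))
need([.5375,-.3098,.0995],68)
```

```text
[ 0.53963127 -0.31067473  0.129     ] [ 0.53939023 -0.31166999  0.146     ]
t 3.12 slide [ 0.0004 -0.0001 -0.0744] turn [-0.021 -0.024 -0.004] F [-0.6  0.4 -2.4] T [-0.03  0.13 -0.  ] w 94.1
```

Request:
step_arm(
  slide=[
    [0.0015,-0.001,-0.01],
    [0,0,-0.01],
    [0,0,-0.01],
    [0,0,-0.01],
    [0,0,-0.01],
    [0,0,-0.01],
    [0,0,-0.008],
    [0,0,-0.005],
  ],
  turn=[
    [0,0,0],
    [0,0,0],
    [0,0,0],
    [0,0,0],
    [0,0,0],
    [0,0,0],
    [0,0,0],
    [0,0,0],
  ],
  jaw=[0.094,0.094,0.094,0.094,0.08,0.07,0.06,0.06],
  force=8,
)

```text
clock: 3.78
ee_pos: [0.5378, -0.3101, 0.0932]
tcp_rot: [-179.8, -0.1, 68.0]
force: [-0.2, 0.1, -0.6]
width: 0.752
```

Run:
```python
from m import *
need([.5385,-.3105,.0995],68)
c=shot('wrist','wr3')
```

```text
t 3.78 slide [ 0.0007 -0.0004  0.0063] turn [-0.026 -0.033 -0.002] F [-0.2  0.1 -0.6] T [-0.12  0.1   0.03] w 70.7
```

View pics/wr3.png

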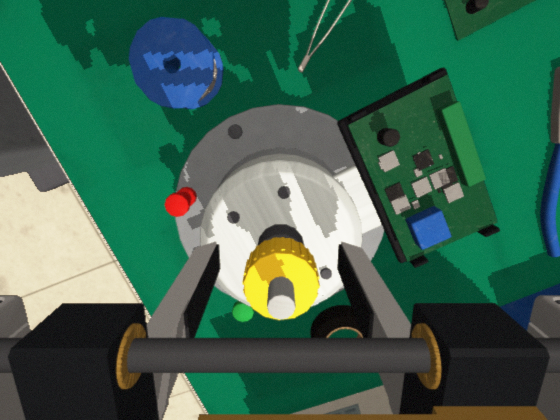

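Request:
step_arm(
  slide=[
    [0.0005,0,0.0055],
    [0,0,0],
    [0,0,0],
    [0,0,0],
    [0,0,0],
    [0,0,0],
    [0,0,0],
  ],
  turn=[
    [0,0,0],
    [0,0,0],
    [0,0,0],
    [0,0,0],
    [0,0,0],
    [0,0,0],
    [0,0,0],
  ],
  jaw=[0.055,0.05,0.045,0.04,0.036,0.034,0.034],
  force=5,
)

```text
clock: 4.42
ee_pos: [0.539, -0.3105, 0.0994]
tcp_rot: [-179.9, -0.1, 68.0]
force: [1.0, -0.3, -1.4]
width: 0.402
```

Run:
```python
from m import *
need([.5385,-.3105,.0995],68)
```

```text
t 4.42 slide [-0.0005 -0.      0.0001] turn [-0.018 -0.02  -0.001] F [ 1.  -0.3 -1.4] T [-0.09  0.06  0.01] w 37.8
```

Request:
step_arm(
  slide=[
    [0,0,0],
    [0,0,0],
    [0,0,0],
  ],
  turn=[
    [0,0,0],
    [0,0,0],
    [0,0,0],
  ],
  jaw=[0.03,0.03,0.03],
  force=35,
)

```text
clock: 4.67
ee_pos: [0.5391, -0.3105, 0.0994]
tcp_rot: [-179.9, -0.1, 68.0]
force: [0.3, -1.5, -1.6]
width: 0.396
```

Run:
```python
from m import *
need([.5385,-.3105,.0995],68)
```

```text
t 4.67 slide [-0.0006 -0.      0.0001] turn [-0.018 -0.018  0.003] F [ 0.3 -1.5 -1.6] T [-0.13 -0.03 -0.05] w 37.2
```

Request:
step_arm(
  slide=[
    [0,0,0.003],
    [0,0,0.003],
    [0,0,0.003],
  ],
  turn=[
    [0,0,0],
    [0,0,0],
    [0,0,0],
  ],
  jaw=[0.03,0.03,0.03],
)

```text
clock: 4.92
ee_pos: [0.5389, -0.3105, 0.1054]
tcp_rot: [-179.8, -0.1, 68.0]
force: [3.4, -2.4, -9.8]
width: 0.395
```

Run:
```python
from m import *
need([.5385,-.3105,.0995],68)
```

```text
t 4.92 slide [-0.0004 -0.     -0.0059] turn [-0.022 -0.018  0.005] F [ 3.4 -2.4 -9.8] T [-0.62 -0.6   0.02] w 37.1
```

Request:
step_arm(
  slide=[
    [0,0,0.003],
    [0,0,0.002],
    [0,0,0.001],
  ],
  turn=[
    [0,0,0],
    [0,0,0],
    [0,0,0],
  ],
  jaw=[0.03,0.03,0.03],
)

```text
clock: 5.17
ee_pos: [0.5389, -0.3104, 0.1096]
tcp_rot: [-179.8, -0.1, 68.0]
force: [4.2, -2.4, -10.6]
width: 0.397
```

Run:
```python
from m import *
need([.5385,-.3105,.0995],68)
c=shot('scene','sc1');cv2.imwrite('pics/sc1z.png',cv2.resize(c['img'][140:290,200:380,::-1],None,fx=4,fy=4))
```

```text
t 5.17 slide [-0.0004 -0.0001 -0.0101] turn [-0.027 -0.021  0.007] F [  4.2  -2.4 -10.6] T [-0.6  -0.73 -0.05] w 37.3
```

View pics/sc1z.png

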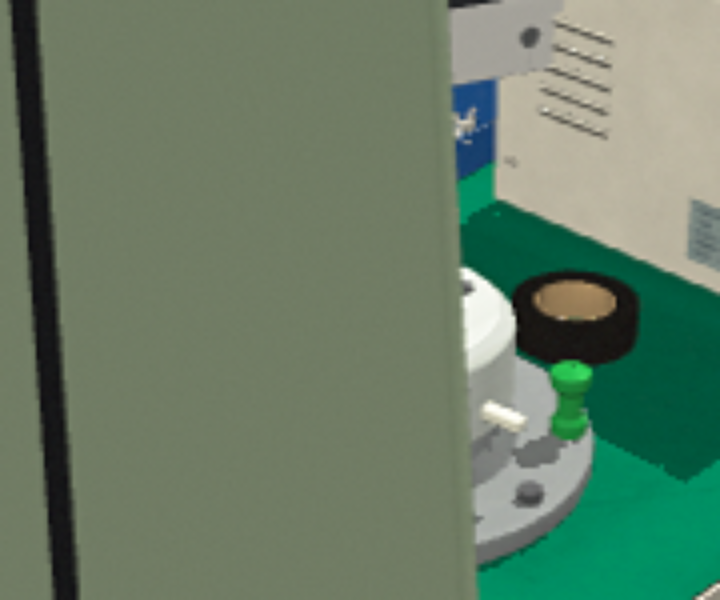

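Request:
step_arm(
  slide=[
    [0,0,0.001],
    [0,0,0],
    [0,0,0],
    [0,0,0],
    [0,0,0],
  ],
  turn=[
    [0,0,0],
    [0,0,0.2],
    [0,0,0.4],
    [0,0,0.4],
    [0,0,0.2],
  ],
  jaw=[0.03,0.03,0.03,0.03,0.03],
)

```text
clock: 5.63
ee_pos: [0.5389, -0.3104, 0.1098]
tcp_rot: [-179.8, -0.1, 75.6]
force: [3.5, -2.1, -9.6]
width: 0.397
```

Run:
```python
from m import *
need([.5389,-.3105,.1105],68)
c=shot('wrist','wr4')
```

```text
t 5.63 slide [ 0.     -0.0001  0.0007] turn [-0.029 -0.021 -1.261] F [ 3.5 -2.1 -9.6] T [-0.55 -0.63 -0.11] w 37.4
```

View pics/wr4.png

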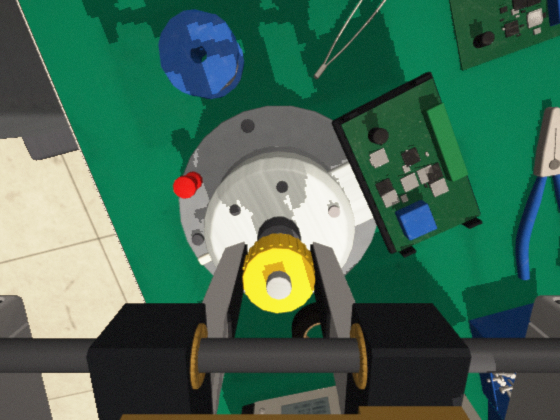

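Request:
step_arm(
  slide=[
    [0,0,0.0005],
    [0,0,0],
    [0,0,0],
    [0,0,0],
    [0,0,0],
    [0,0,0],
    [0,0,0],
    [0,0,0],
    [0,0,0],
    [0,0,0],
  ],
  turn=[
    [0,0,0.4],
    [0,0,0.5],
    [0,0,0.6],
    [0,0,0.6],
    [0,0,0.6],
    [0,0,0.6],
    [0,0,0.6],
    [0,0,0.6],
    [0,0,0.4],
    [0,0,0.1],
  ],
  jaw=[0.03,0.03,0.03,0.03,0.03,0.03,0.03,0.03,0.03,0.03],
)

```text
clock: 6.52
ee_pos: [0.5385, -0.3104, 0.1096]
tcp_rot: [-179.8, -0.2, 106.8]
force: [4.2, -2.3, -10.3]
width: 0.396
```

Run:
```python
from m import *
need([.5389,-.3105,.1105],106)
c=shot('wrist','wr5')
```

```text
t 6.52 slide [ 0.0004 -0.0001  0.0009] turn [-0.018 -0.038 -0.127] F [  4.2  -2.3 -10.3] T [-0.52 -0.63 -0.07] w 37.2
```

View pics/wr5.png

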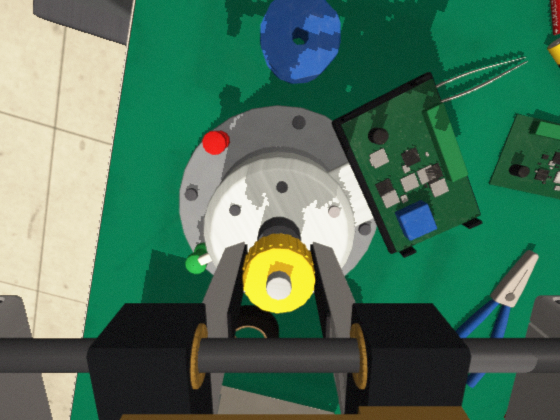

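Request:
step_arm(
  slide=[
    [0,0,-0.001],
    [0,0,-0.001],
  ],
  turn=[
    [0,0,0],
    [0,0,0],
  ],
  jaw=[0.03,0.03],
)

```text
clock: 6.73
ee_pos: [0.5385, -0.3104, 0.1078]
tcp_rot: [-179.8, -0.2, 106.6]
force: [4.7, -2.8, -9.7]
width: 0.396
```

Request:
step_arm(
  slide=[
    [0,0,-0.001],
  ],
  turn=[
    [0,0,0],
  ],
  jaw=[0.03],
)

```text
clock: 6.82
ee_pos: [0.5386, -0.3104, 0.1072]
tcp_rot: [-179.8, -0.1, 106.6]
force: [0.7, -0.7, -4.3]
width: 0.392
```

Request:
step_arm(
  slide=[
    [0,0,-0.0005],
  ],
  turn=[
    [0,0,0],
  ],
  jaw=[0.03],
)

```text
clock: 6.9
ee_pos: [0.5385, -0.3104, 0.1073]
tcp_rot: [-179.8, -0.1, 106.6]
force: [1.4, -2.4, -5.6]
width: 0.397
```

Request:
step_arm(
  slide=[
    [0,0,-0.0005],
  ],
  turn=[
    [0,0,0],
  ],
  jaw=[0.03],
)

```text
clock: 6.98
ee_pos: [0.5385, -0.3104, 0.1073]
tcp_rot: [-179.8, -0.1, 106.6]
force: [2.3, -1.4, -6.8]
width: 0.394
```

Request:
step_arm(
  slide=[
    [0,0,-0.001],
    [0,0,-0.001],
    [0,0,-0.001],
  ],
  turn=[
    [0,0,0.2],
    [0,0,0.2],
    [0,0,0.2],
  ],
  jaw=[0.03,0.03,0.03],
)

```text
clock: 7.23
ee_pos: [0.5386, -0.3105, 0.1066]
tcp_rot: [-179.8, -0.1, 110.4]
force: [0.9, -0.6, -3.5]
width: 0.392
```

Request:
step_arm(
  slide=[
    [0,0,-0.001],
    [0,0,-0.001],
  ],
  turn=[
    [0,0,0.2],
    [0,0,0.2],
  ],
  jaw=[0.03,0.03],
)

```text
clock: 7.4
ee_pos: [0.5384, -0.3104, 0.1038]
tcp_rot: [-179.8, -0.1, 113.0]
force: [2.2, -1.3, -7.8]
width: 0.392
```

Run:
```python
from m import *
need([.5389,-.3105,.0995],113)
```

```text
t 7.4 slide [ 0.0005 -0.0001 -0.0043] turn [-0.007 -0.036 -0.008] F [ 2.2 -1.3 -7.8] T [-0.46 -0.51 -0.13] w 36.8
```

Request:
step_arm(
  slide=[
    [0,0,-0.001],
  ],
  turn=[
    [0,0,0],
  ],
  jaw=[0.03],
)

```text
clock: 7.48
ee_pos: [0.5385, -0.3104, 0.1022]
tcp_rot: [-179.8, -0.1, 113.1]
force: [2.4, -2.6, -7.0]
width: 0.398
```

Run:
```python
from m import *
need([.5389,-.3105,.0995],113)
```

```text
t 7.48 slide [ 0.0004 -0.0001 -0.0027] turn [-0.007 -0.036 -0.025] F [ 2.4 -2.6 -7. ] T [-0.44 -0.54 -0.06] w 37.5
```

The pin dropped into a notch at about 45° of turn, and the torque is low. I'll lower the ring the rest of the way, slowly.

Request:
step_arm(
  slide=[
    [0,0,-0.001],
    [0,0,-0.0007],
    [0,0,-0.0005],
  ],
  turn=[
    [0,0,0],
    [0,0,0],
    [0,0,0],
  ],
  jaw=[0.03,0.03,0.03],
)

```text
clock: 7.73
ee_pos: [0.5385, -0.3105, 0.0994]
tcp_rot: [-179.8, -0.1, 113.2]
force: [0.1, -0.2, 0.0]
width: 0.396
```

Run:
```python
from m import *
need([.5389,-.3105,.0995],113)
```

```text
t 7.73 slide [ 0.0004 -0.      0.0001] turn [-0.008 -0.039 -0.032] F [ 0.1 -0.2  0. ] T [-0.14 -0.11 -0.08] w 37.2
```

Request:
step_arm(
  slide=[
    [0,0,0],
    [0,0,0],
    [0,0,0],
    [0,0,0],
    [0,0,0],
    [0,0,0],
  ],
  turn=[
    [0,0,0],
    [0,0,0],
    [0,0,0],
    [0,0,0],
    [0,0,0],
    [0,0,0],
  ],
  jaw=[0.04,0.045,0.055,0.065,0.07,0.07],
)

```text
clock: 8.23
ee_pos: [0.5394, -0.3111, 0.1046]
tcp_rot: [-179.8, 0.0, 113.3]
force: [-0.7, -0.7, 0.3]
width: 0.724
```

Request:
step_arm(
  slide=[
    [0,0,0.01],
    [0,0,0.015],
    [0,0,0.02],
    [0,0,0.02],
    [0,0,0.02],
    [0,0,0.02],
    [0,0,0.02],
    [0,0,0.015],
  ],
  turn=[
    [0,0,0],
    [0,0,0],
    [0,0,0],
    [0,0,0],
    [0,0,0],
    [0,0,0],
    [0,0,0],
    [0,0,0],
  ],
  jaw=[0.07,0.07,0.07,0.07,0.07,0.07,0.07,0.07],
)

```text
clock: 8.9
ee_pos: [0.5355, -0.3081, 0.2507]
tcp_rot: [-179.6, -0.5, 113.3]
force: [0.4, 0.1, 0.1]
width: 0.749
```

Request:
step_arm(
  slide=[
    [-0.01,0.025,0.005],
    [-0.01,0.025,0.005],
    [-0.01,0.025,0],
    [-0.01,0.025,0],
    [-0.01,0.025,0],
    [-0.01,0.025,0],
    [-0.01,0.025,0],
    [-0.01,0.025,0],
    [-0.01,0.025,0],
    [-0.01,0.025,0],
  ],
  turn=[
    [0,0,0],
    [0,0,0],
    [0,0,0],
    [0,0,0],
    [0,0,0],
    [0,0,0],
    [0,0,0],
    [0,0,0],
    [0,0,0],
    [0,0,0],
  ],
  jaw=[0.07,0.07,0.07,0.07,0.07,0.07,0.07,0.07,0.07,0.07],
)

```text
clock: 9.73
ee_pos: [0.4344, -0.0559, 0.2778]
tcp_rot: [179.6, 0.8, 112.8]
force: [0.6, 0.2, 0.4]
width: 0.749
```

Request:
step_arm(
  slide=[
    [-0.01,0.03,0],
    [-0.01,0.03,0],
    [-0.01,0.03,0],
    [-0.01,0.03,0],
    [-0.01,0.03,0],
    [-0.01,0.03,0],
    [-0.01,0.03,0],
    [-0.01,0.03,0],
    [-0.005,0.015,0],
    [0,0,0],
  ],
  turn=[
    [0,0,0],
    [0,0,0],
    [0,0,0],
    [0,0,0],
    [0,0,0],
    [0,0,0],
    [0,0,0],
    [0,0,0],
    [0,0,0],
    [0,0,0],
  ],
  jaw=[0.07,0.07,0.07,0.07,0.07,0.07,0.07,0.07,0.07,0.07],
)

```text
clock: 10.57
ee_pos: [0.3406, 0.2134, 0.2887]
tcp_rot: [178.7, 0.9, 112.9]
force: [0.4, -0.8, 0.2]
width: 0.746
```

Run:
```python
from m import *
c=shot('scene','sc2');d=shot('top','top2')
a=cv2.resize(c['img'][150:300,210:380,::-1],(450,397));b=cv2.resize(d['img'][150:280,210:380,::-1],(450,344))
cv2.imwrite('pics/f2.png',np.vstack([a,b])[:, :][:600] if False else np.hstack([cv2.resize(a,(400,353)),cv2.resize(b,(400,353))]))
print(blobs(c['img'],(22,150,120),(32,255,255),(235,170,365,290)),blobs(d['img'],(22,150,120),(32,255,255),(250,180,345,275)))
for n,r in (('spool',((100,120,60),(125,255,255),(215,215,255,260))),):
  print(blobs(d['img'],*r),blobs(load('top0')['img'],*r))
```

```text
[([284, 183, 24, 21, 407], [295.5, 193.7])] [([289, 209, 18, 19, 205], [297.6, 219.0])]
[([222, 223, 28, 27, 564], [235.6, 236.2])] [([222, 223, 28, 27, 559], [235.6, 236.4])]
```

View pics/f2.png

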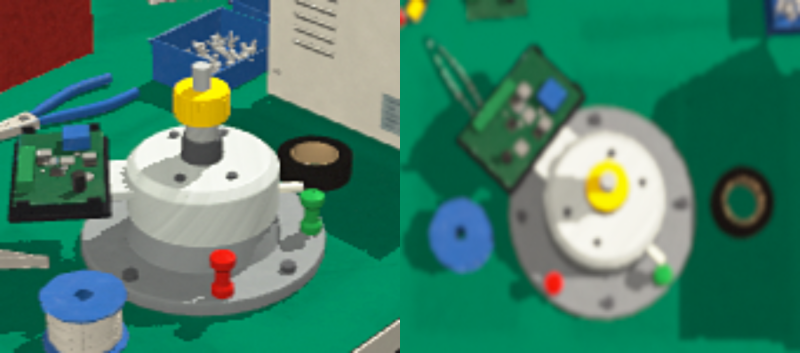

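Run:
```python
from m import *
d=load('top2')
cv2.imwrite('pics/t2z.png',cv2.resize(d['img'][200:270,260:340,::-1],None,fx=8,fy=8,interpolation=cv2.INTER_CUBIC))
```

```text
(no output)
```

View pics/t2z.png

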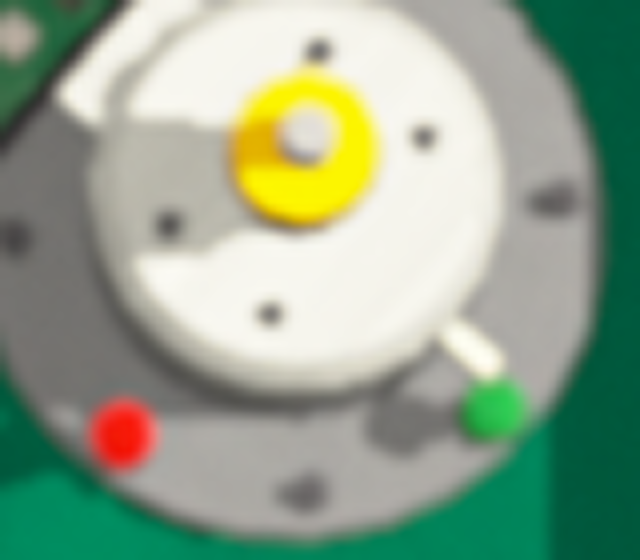

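Run:
```python
from m import *
d=load('top2'); P=lambda u,v:(u/8+260-.4,v/8+200-.4)
ring=np.array([.5365,-.3097])
for n,uv in (('tip',(498,372)),('root',(452,332)),('g',(494,407)),('r',(122,434))):
    p=onz(d,*P(*uv),.045)[:2]-ring; print(n,np.hypot(*p),np.degrees(np.arctan2(p[1],p[0])))
for u,v,t in ((0,0,0),): pass
a=load('top0')['img'].astype(int);b=d['img'].astype(int)
x=np.abs(a-b).sum(2)
for n,(x0,y0,x1,y1) in {'tape':(340,208,372,242),'spool':(218,220,252,254),'tweez':(216,160,256,206)}.items(): print(n,(x[y0:y1,x0:x1]>90).sum())
```

```text
tip 0.07180484667037262 -128.21461883539567
root 0.0553881557385655 -127.46429045107703
g 0.07725255168067169 -134.29980716884526
r 0.07753398347602136 144.1981526841519
tape 0
spool 0
tweez 190
```

Run:
```python
from m import *
a=load('top0')['img'][150:215,205:275,::-1];b=load('top2')['img'][150:215,205:275,::-1]
cv2.imwrite('pics/tw.png',cv2.resize(np.hstack([a,b]),None,fx=5,fy=5,interpolation=cv2.INTER_CUBIC))
```

```text
(no output)
```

View pics/tw.png

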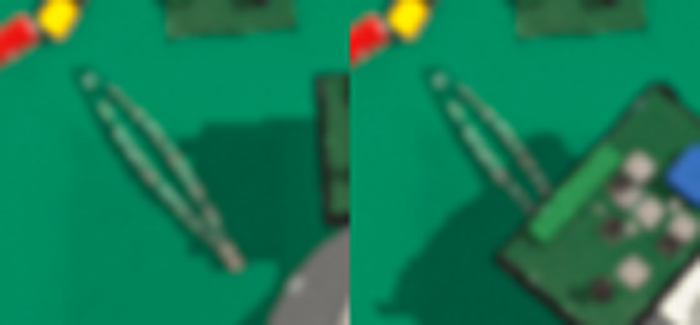

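The tweezers have not moved: their visible end is at the same pixels, and the board only passes over their tips. Everything checks out, so I'm handing in.

```bash
python3 -c "
from station import hand_in,manip
print(manip.get_state()['clock']); print(hand_in())"
```

```text
10.6667
the job is handed in; nothing more can be done
None
```

The stand is locked in the next notch on the green side, and the job was handed in at 10.7 s. I gripped the ring with 35 N and lifted it about 10 mm. I turned the head anticlockwise to just short of the green marker, where the pin touched the index plate lightly, at about 4 N. I then turned on slowly with a slight downward bias until the pin dropped in at about 45°, eased the ring home, let go and moved the arm clear.

**Last checks:**
- **Ring home:** the tool height matched the starting grip height with no force on it. After release, the ring sits at the same pixels as at the start in the scene view, and within a tenth of a pixel in the top view. It can only sit that low with the pin in a notch.
- **Pointer:** it stands about 6° past the green marker. The picture gives about 46° of turn, and the tool's own turn gives 45°.
- **Loose things:** the spool and tape have not moved. My image comparison flagged changes around the tweezers, but that was the board and its shadow, which now cover their tips. The visible part is where it was.

I did not twist the head to test the lock, so as not to wrench the pin. No check failed. The top and wrist cameras placed the turning axis about 2 to 3 mm apart, so I used a value between them, closer to the wrist camera's.

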